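# Transfer a row of reagent bottles to the other rack in reverse order

### The arm

A 7-joint arm with a two-finger parallel gripper is mounted at the origin on a cart in front of the work surface, level with it; the furniture and walls round the work are solid. World frame = base frame: x ahead of the robot, y to its left, z up, the work surface at z = 0. Lengths are in m, angles in rad, forces in N, time in s.
With the tool pointing down it reaches from about 0.425 to 0.95 m from the base axis. Payload 16.7 kg.
Tool frame: the origin (TCP) lies on the centre line of the jaws, within the pads' length; the fingertips stand 14 mm ahead of it and the grasp point (between the pads) lies 5 mm behind it; x points along the fingers, y is the direction in which the jaws open and shut, and the axes are right-handed (so a half turn about x gives the same grasp; the last joint's range is limited). The gripper opens to 94 mm and grips with 3 to 60 N. Pads are 16 mm wide; open, the fingers measure 119 mm over their backs; the gripper's body (75 mm by 177 mm) begins 78 mm behind the grasp point.
Start: joints at [0.994, 0.426, 0.074, 1.606, -0.034, 1.111, -0.067], TCP at [0.28, -0.614, 0.219] pointing down, gripper open.
Joint ranges: [-2.85, 2.85], [-0.5, 2.14], [-1.23, 1.37], [0.21, 2.46], [-1.02, 4.16], [0.16, 2.05], [-2.73, 2.73]. Speed limits (rad/s): [1.89, 1.89, 2.39, 2.39, 3.01, 3.01, 3.01].

### API

Orientations are given as a unit quaternion [w, x, y, z].
In Python, from plant import ctrl gives the robot as it stands.
- The arm moves only by the tool carry_out, never from a script. Its argument "rows" is a list that holds one entry, the list of rows, each a list of 7 numbers: the shift along the tool's x, y, z as a fraction of full scale, then the turn, a rotation vector about the tool's x, y, z as a fraction of full scale, then the gripper's target within -1 to 1 (fully open at 1, half-way at 0, shut at -1). A call has 1 to 5 rows; each row shifts and turns the commanded pose from where the row before left it, along the tool's axes as they then stand; what a row does not reach is not made up. Full scale, the value 1, is 2.5 cm for a shift and 0.5 rad for a turn. A row lasts 1/12 s, in which the tool goes at most 41.7 mm and 7.16 degrees, less where a joint would pass 70% of its speed; a pose out of reach is approached as far as the arm can. A call with a number of a shift or a turn outside -1 to 1 is refused whole. A call with a gripper value outside its range is refused whole. The fingers move at their own pace and stop on an object; "force" is the grip in N (left out, the last holds). Time passes only in rows, so rows that do not move let the fingers close. It gives the time, the measured TCP pose, the force and the opening at its end, in the units of the state.
- ctrl.get_state(): the state, without advancing time (a new reading comes with each control period).
- ctrl.snapshot(name): name is "scene" or "side" or "wrist"; returns a dict with "pixels" (480x640x3 uint8, red, green, blue), "intrinsics" (3x3 intrinsics, pixels), "D" ([k1, k2, p1, p2, k3] as OpenCV has them; the pictures are not rectified), "R" (3x3) and "t" (3): a world point X has camera coordinates R X + t; the wrist camera has in their place "mount" (4x4, takes a point from camera to tool coordinates, whose origin is the TCP and whose axes are the tool frame's). Camera axes: x right, y down, z forward; pixel columns grow to the right and rows downward; lengths in m; the calibration is good to about 2 mm. A picture is of the moment at which its call begins: read the wrist's pose just before it. There is no depth.
- ctrl.job_done(): hands the job in, once; it reports no verdict.
The state is a dict: "time_s": time; "q": joint angles; "qvel": joint speeds; "joint_efforts": joint torques, N m; "tool_pos": TCP position; "tool_rot": TCP orientation; "wrist_force": force on the tool from outside, world axes, zero at the start; "ft_torque": the same for the moment, N m; "gripper_width": opening from 0.0 (shut) to 1.0 (fully open).
Only numpy, scipy, OpenCV 4.12 (cv2) and the standard library are available. Lean on these libraries where they do the work, as an engineer would, in place of code of your own. Each camera call takes 0.05 s, during which the arm holds its last target.

### The job

Move the four bottles from the rack they stand in to the empty rack, reversing the row: seen from the robot, the bottle that now stands leftmost goes into the rightmost compartment, the second from left into the second from right, and so on. Carry them one at a time, each straight into its own compartment (a bottle put into a wrong one counts as a mistake even if moved again), without tipping any over, and leave all four standing upright on the floors of their compartments.

Things in the scene. Friction and masses are not known exactly. Their poses are not given: they have to be found in the camera images.
- full_rack: White rack holding the bottles at the start: fixed open tray, 88 x 343 x 32 mm (x, y, z) plus end lips; four compartments in a row along its y, at y = +127.5, +42.5, -42.5, -127.5 mm, x = 0, each 82 x 82 mm inside; their floor is 6 mm above the bench, walls 3 mm thick, up to 32 mm high. Origin: centre of its underside; z up, y to the robot's left (yaw within 8 degrees): y = +127.5 is leftmost.
- empty_rack: Light grey rack, empty at the start: fixed open tray, 88 x 343 x 32 mm (x, y, z) plus end lips; four compartments in a row along its y, at y = +127.5, +42.5, -42.5, -127.5 mm, x = 0, each 82 x 82 mm inside; their floor is 6 mm above the bench, walls 3 mm thick, up to 32 mm high. Origin: centre of its underside; z up, y to the robot's left (yaw within 8 degrees): y = +127.5 is leftmost.
- small_bottle_mid (a point): Small straight clear-glass bottle, 46 mm in diameter and 86 mm tall, with a wide ribbed cap: cap 40 mm in diameter, from 62 mm above the underside to the top; grasp it by the cap. Loose; starts upright in full_rack. This point: on its axis, half-way up (43 mm above its underside); z up along its axis; round.
- white_cap_bottle_mid (a point): Slim tall clear-glass bottle, 56 mm in diameter and 129 mm tall, with a big ribbed cap: cap 44 mm in diameter, from 105 mm above the underside to the top; grasp it by the cap. Loose; starts upright in full_rack. This point: on its axis, half-way up (64 mm above its underside); z up along its axis; round.
- wash_bottle_mid (a point): Stout tall bottle with an opaque body, 66 mm in diameter and 138 mm tall, with a ribbed cap: cap 36 mm in diameter, the straight part from 115 mm above the underside to the top; grasp it by the cap. Loose; starts upright in full_rack. This point: on its axis, half-way up (69 mm above its underside); z up along its axis; round.
- amber_jar_mid (a point): Small brown-glass jar, 54 mm in diameter and 92 mm tall, with a smooth wide lid: lid 48 mm in diameter, from 76 mm above the underside to the top; grasp it by the lid. Loose; starts upright in full_rack. This point: on its axis, half-way up (46 mm above its underside); z up along its axis; round.
Not all that is in view belongs to the job. Leave any blue or purple look-alike of the part that bears white_cap_bottle_mid alone.

How it is judged:
By the outcome, as a careful person would: the job done as asked, in the order asked, and still so for the second after the job is handed in, with the robot touching nothing.
It also fails if it takes over 96 s, if anything falls off the work surface, if the arm or the gripper's body presses on something with over 40 N, if the wrist force passes 120 N, or if a joint passes its speed limit or range.

## Working session

There is one attempt and no reset: what is moved stays moved. The work goes in short steps, Python scripts to look and compute and a tool call to move; the robot and the scene stay as the last step left them, time stands still between calls to the robot, and variables do not carry over. Pictures are saved under pics/ and viewed, and the job is handed in when it is done.

Besides the shell and the picture viewer there is one more tool, called by a JSON object that holds its "fn" and its "kwargs". carry_out: Moves the arm, as the interface text tells. Shift numbers are shares of 2.5 cm and turn numbers shares of 0.5 rad, none past 1 either way. Its arguments: {"type":"object","properties":{"rows":{"type":"array"},"force":{"type":"number"}},"required":["rows"]}

```bash
ls; mkdir -p pics
python3 - <<'E'
from plant import ctrl
import cv2,numpy as np
s=ctrl.get_state()
for k,v in s.items(): print(k,np.round(v,4))
for n in ["scene","side","wrist"]:
    d=ctrl.snapshot(n); cv2.imwrite(f"pics/{n}0.png",d["pixels"][:,:,::-1])
    for k in d:
        if k!="pixels": print(n,k,np.round(d[k],4).tolist())
E
```

```text
pics
time_s 0.0
q [ 0.9935  0.4267  0.0738  1.6066 -0.0341  1.1108 -0.0671]
qvel [ 0.     -0.0004  0.     -0.0002  0.001  -0.0008 -0.    ]
joint_efforts [-0.00000e+00 -9.35804e+01  3.66680e+00 -4.54193e+01 -4.88000e-02
  2.01000e-02  1.00000e-04]
tool_pos [ 0.2799 -0.6138  0.2188]
tool_rot [-0.1497 -0.6909 -0.1505  0.6911]
wrist_force [ 0.6717  0.1641 -0.3784]
ft_torque [-0.0284  0.0005 -0.0058]
gripper_width 0.9988
scene intrinsics [[457.1902, 0.0, 313.6665], [0.0, 457.1902, 233.5327], [0.0, 0.0, 1.0]]
scene D [-0.0475, 0.0, 0.0, 0.0, 0.0]
scene R [[-0.4747, -0.8801, 0.0051], [-0.5692, 0.3026, -0.7645], [0.6713, -0.3658, -0.6446]]
scene t [0.2779, 0.3798, 0.5357]
side intrinsics [[571.2875, 0.0, 317.6931], [0.0, 571.2875, 248.3262], [0.0, 0.0, 1.0]]
side D [-0.1486, 0.0, 0.0, 0.0, 0.0]
side R [[-0.6745, -0.7383, -0.0059], [-0.5327, 0.4921, -0.6885], [0.5112, -0.4612, -0.7252]]
side t [0.3758, 0.3393, 0.7594]
wrist intrinsics [[345.6753, 0.0, 317.3256], [0.0, 345.6753, 240.864], [0.0, 0.0, 1.0]]
wrist D [-0.049, 0.0, 0.0, 0.0, 0.0]
wrist mount [[0.0004, -0.2555, 0.9668, -0.1654], [1.0, 0.0012, -0.0001, 0.0002], [-0.0012, 0.9668, 0.2555, -0.0745], [0.0, 0.0, 0.0, 1.0]]
```

View pics/scene0.png

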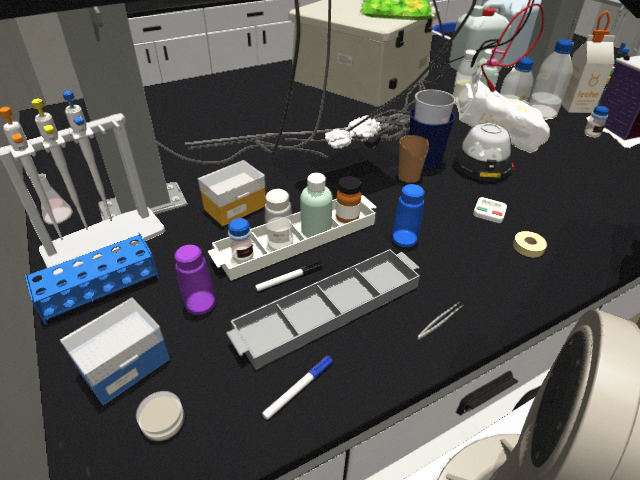

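View pics/side0.png

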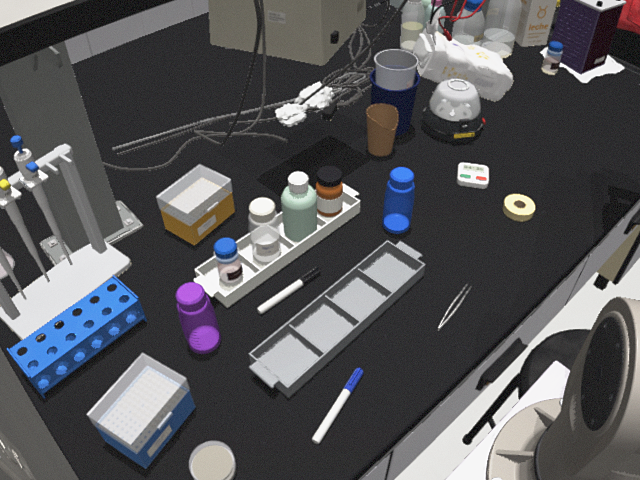

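View pics/wrist0.png

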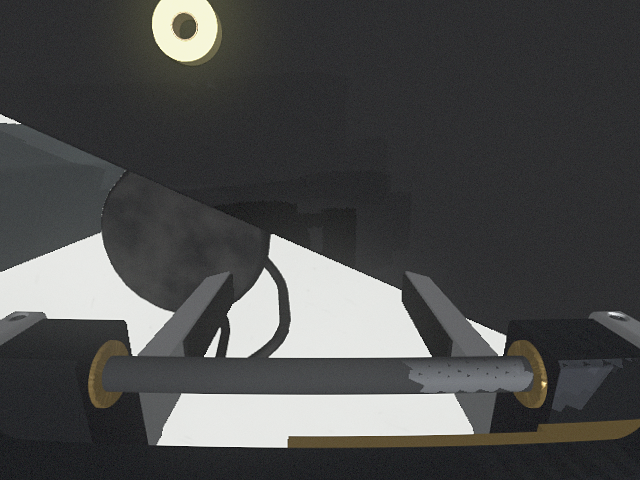

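The picture shows the full rack, left to right, as small blue cap (scene ~240,240), white cap (278,215), green wash bottle (316,205) and amber jar (348,200). The empty rack runs from (240,340) to (415,270). I'll zoom in to measure.

Run:
```python
import cv2
a=cv2.imread("pics/scene0.png"); b=cv2.imread("pics/side0.png")
cv2.imwrite("pics/z1.png",cv2.resize(a[160:370,200:430],(800,730))[:600+130][:600])
cv2.imwrite("pics/z1.png",cv2.resize(a[165:365,200:430],None,fx=3.4,fy=3,interpolation=cv2.INTER_CUBIC))
cv2.imwrite("pics/z2.png",cv2.resize(b[160:400,185:435],None,fx=3.2,fy=2.5,interpolation=cv2.INTER_CUBIC))
```

```text
(no output)
```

View pics/z1.png

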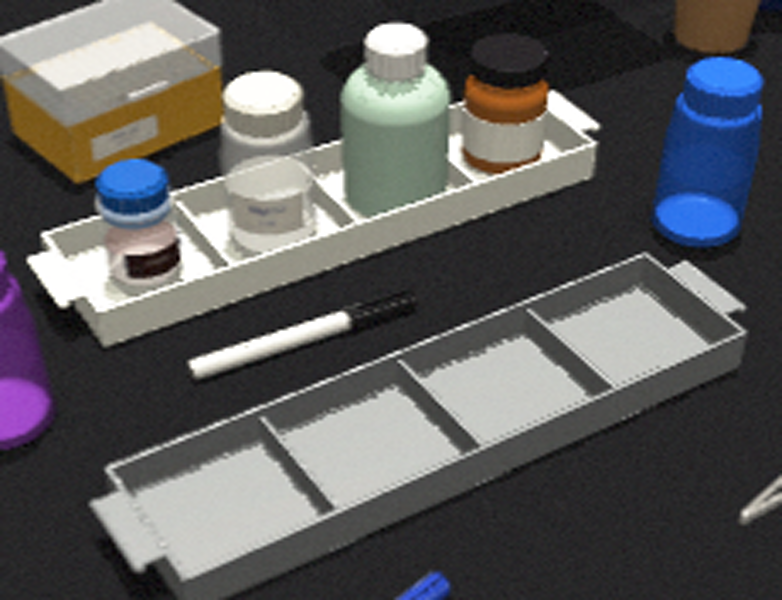

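View pics/z2.png

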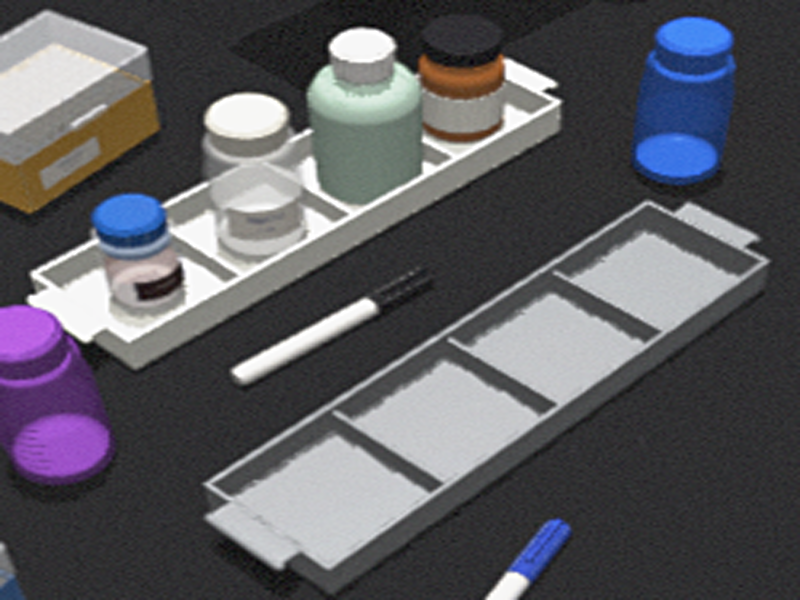

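```bash
cat > h.py <<'E'
import numpy as np,cv2
from scipy.optimize import least_squares
from plant import ctrl
def cam(n):
    d=ctrl.snapshot(n); return d
def proj(d,X):
    R=np.array(d["R"]);t=np.array(d["t"])
    return cv2.projectPoints(np.float64(X).reshape(-1,3),cv2.Rodrigues(R)[0],t,np.array(d["intrinsics"]),np.array(d["D"]))[0][:,0]
E
python3 - <<'E'
from h import *
C={n:cam(n) for n in("scene","side")}
f1=lambda p:np.array(p)/[3.4,3]+[200,165]-[.35,.33]
f2=lambda p:np.array(p)/[3.2,2.5]+[185,160]-[.35,.3]
L=np.array([[44,171.5],[44,-171.5],[-44,-171.5],[-44,171.5]])/1000
def rack(p1,p2,name):
    p1=f1(p1);p2=f2(p2)
    def pts(v):
        c,s=np.cos(v[2]),np.sin(v[2]); xy=L@np.array([[c,s],[-s,c]])+v[:2]
        return np.c_[xy,np.full(4,.032)]
    def r(v,which=3):
        o=[]
        if which&1:o.append(proj(C["scene"],pts(v))-p1)
        if which&2:o.append(proj(C["side"],pts(v))-p2)
        return np.concatenate(o).ravel()
    for w in(1,2,3):
        s=least_squares(r,[.6,0,0],args=(w,),loss="soft_l1"); print(name,w,s.x.round(4),np.degrees(s.x[2]).round(2)); 
    print(s.fun.round(1)); return s.x
E=rack([(108,468),(645,254),(744,332),(180,578)],[(208,486),(650,203),(767,262),(330,570)],"empty")
F=rack([(44,236),(548,93),(595,147),(103,315)],[(35,275),(508,66),(560,102),(134,345)],"full")
def w(v,y): return v[:2]+np.array([-np.sin(v[2]),np.cos(v[2])])*y
tops={"small":((132,178),(130,212),.092),"white":((263,90),(247,114),.135),"wash":((397,43),(362,45),.144),"amber":((510,53),(462,36),.098)}
for i,(k,(a,b,z)) in enumerate(tops.items()):
    y=[.1275,.0425,-.0425,-.1275][i]
    g=lambda X:np.concatenate([proj(C["scene"],X)-f1(a),proj(C["side"],X)-f2(b)]).ravel()
    s=least_squares(g,[.6,0,.1]); 
    s2=least_squares(lambda q:g([q[0],q[1],z]),[.6,0])
    print(k,"tri",s.x.round(4),"fixz",s2.x.round(4),s2.fun.round(1),"comp",w(F,y).round(4),"target",w(E,-y).round(4))
E
```

```text
empty 1 [0.4512 0.0412 0.064 ] 3.67
empty 2 [0.4508 0.0394 0.0665] 3.81
empty 3 [0.451  0.0402 0.0657] 3.76
[-1.5 -0.4  0.5 -1.4  1.7 -0.4  0.8  0.9 -1.6  0.1 -0.4 -0.9  1.4 -0.1
 -0.4  1. ]
full 1 [0.6449 0.0026 0.0268] 1.53
full 2 [0.6474 0.0022 0.0318] 1.82
full 3 [0.6458 0.0023 0.0262] 1.5
[  0.4  -0.7  -4.9  -1.9   4.    0.7  -0.5  -0.    0.5   0.2 -10.4  -3.7
   4.9   2.5  -0.2   0.3]
small tri [0.653  0.1264 0.086 ] fixz [0.647 0.129] [-0.  -1.   0.1  0.7] comp [0.6425 0.1298] target [ 0.4593 -0.087 ]
white tri [0.6485 0.0456 0.1297] fixz [0.643  0.0487] [-0.1 -0.7  0.2  0.5] comp [0.6447 0.0448] target [ 0.4537 -0.0022]
wash tri [ 0.6641 -0.049   0.1276] fixz [ 0.6465 -0.0369] [-0.6 -1.6  0.7  1.1] comp [ 0.6469 -0.0402] target [0.4482 0.0826]
amber tri [ 0.6662 -0.1298  0.0916] fixz [ 0.6597 -0.1245] [-0.4 -0.3  0.4  0.1] comp [ 0.6492 -0.1251] target [0.4426 0.1674]
```

```bash
cat >> h.py <<'E'
from scipy.spatial.transform import Rotation as Ro
def Rt(s=None):
    s=s or ctrl.get_state(); q=s["tool_rot"]; return Ro.from_quat([q[1],q[2],q[3],q[0]]).as_matrix()
def plan(target,yaw=None):
    """target TCP; yaw = heading of tool y axis (world), print shift in tool axes/2.5cm and total turn/0.5rad"""
    s=ctrl.get_state(); R=Rt(s); p=np.array(s["tool_pos"])
    d=R.T@(np.array(target)-p)
    print("t",round(s["time_s"],2),"pos",p.round(4),"units now-frame",(d/.025).round(3))
    if yaw is not None:
        c,n=np.cos(yaw),np.sin(yaw); Rg=np.array([[0,0,-1],[c,n,0],[n*-1*-1,-c,0]]).T
        Rg=np.column_stack([[0,0,-1],[c,n,0],np.cross([0,0,-1],[c,n,0])])
        rv=Ro.from_matrix(R.T@Rg).as_rotvec()
        print("turn",(rv/.5).round(3),"units in goal-frame",(Rg.T@(np.array(target)-p)/.025).round(3))
E
python3 - <<'E'
from h import *
print(Rt().round(3))
for y in(.045,.045+np.pi,.045-np.pi): plan([.6,0,.26],y)
E
```

```text
[[-0.     0.415 -0.91 ]
 [ 0.001 -0.91  -0.415]
 [-1.    -0.001  0.   ]]
t 0.25 pos [ 0.28   -0.614   0.2191] units now-frame [ -1.625 -17.037 -21.837]
turn [-2.376e+00 -1.000e-03  1.000e-03] units in goal-frame [ -1.635  13.894 -23.959]
t 0.25 pos [ 0.28   -0.614   0.2191] units now-frame [ -1.625 -17.037 -21.837]
turn [3.907e+00 1.000e-03 1.000e-03] units in goal-frame [ -1.635 -13.894  23.959]
t 0.25 pos [ 0.28   -0.614   0.2191] units now-frame [ -1.625 -17.037 -21.837]
turn [3.907e+00 1.000e-03 1.000e-03] units in goal-frame [ -1.635 -13.894  23.959]
```

{"fn": "carry_out", "kwargs": {"rows": [[[-0.3,-0.7,-0.9,-0.1,0,0,1],[-0.3,-0.65,-0.95,-0.1,0,0,1],[-0.3,-0.6,-1,-0.1,0,0,1],[-0.3,-0.5,-1,-0.1,0,0,1],[-0.3,-0.45,-1,-0.1,0,0,1]]]}}

```text
time_s: 0.67
tool_pos: [0.3491, -0.4887, 0.2573]
tool_rot: [-0.236, -0.667, -0.236, 0.667]
wrist_force: [0.1, 0.2, 0.3]
gripper_width: 1.0
```

Run:
```python
from h import *
plan([.60,0,.26],.03); print(np.round(ctrl.get_state()["q"],3))
```

```text
t 0.67 pos [ 0.3491 -0.4887  0.2573] units now-frame [ -0.108  -8.886 -20.098]
turn [-1.841 -0.     0.   ] units in goal-frame [ -0.108  10.617 -19.24 ]
[ 0.861  0.275 -0.022  1.733  0.007  1.134 -0.053]
```

{"fn": "carry_out", "kwargs": {"rows": [[[0,-0.4,-1,-0.15,0,0,1],[0,-0.35,-1,-0.15,0,0,1],[0,-0.3,-1,-0.15,0,0,1],[0,-0.2,-1,-0.15,0,0,1],[0,-0.1,-1,-0.15,0,0,1]]]}}

```text
time_s: 1.08
tool_pos: [0.4093, -0.3735, 0.2571]
tool_rot: [-0.356, -0.611, -0.356, 0.611]
wrist_force: [0.2, 0.9, 0.2]
gripper_width: 1.0
```

{"fn": "carry_out", "kwargs": {"rows": [[[0,0,-1,-0.15,0,0,1],[0,0.1,-1,-0.15,0,0,1],[0,0.2,-1,-0.15,0,0,1],[0,0.3,-1,-0.15,0,0,1],[0,0.4,-1,-0.15,0,0,1]]]}}

```text
time_s: 1.5
tool_pos: [0.4779, -0.265, 0.2571]
tool_rot: [-0.464, -0.534, -0.464, 0.534]
wrist_force: [-0.1, 0.5, 0.0]
gripper_width: 0.999
```

Run:
```python
from h import *
plan([.60,0,.26],.03); print(np.round(ctrl.get_state()["q"],3))
```

```text
t 1.5 pos [ 0.4779 -0.265   0.2571] units now-frame [ -0.117   3.361 -11.178]
turn [-0.339  0.    -0.   ] units in goal-frame [ -0.116   5.201 -10.45 ]
[ 0.627  0.198 -0.274  1.837  0.059  1.115  0.192]
```

{"fn": "carry_out", "kwargs": {"rows": [[[0,0.4,-1,-0.1,0,0,1],[0,0.4,-1,-0.1,0,0,1],[0,0.4,-1,-0.1,0,0,1],[0,0.4,-1,-0.04,0,0,1],[0,0.5,-1,0,0,0,1]]]}}

```text
time_s: 1.92
tool_pos: [0.5361, -0.1427, 0.257]
tool_rot: [0.507, 0.493, 0.507, -0.493]
wrist_force: [0.3, -0.1, -0.9]
gripper_width: 1.002
```

{"fn": "carry_out", "kwargs": {"rows": [[[0,0.5,-1,0,0,0,1],[0,0.5,-1,0,0,0,1],[0,0.5,-1,0,0,0,1],[0,0,-1,0,0,0,1],[0,0,0,0,0,0,1]]]}}

```text
time_s: 2.33
tool_pos: [0.571, -0.0372, 0.257]
tool_rot: [0.508, 0.492, 0.509, -0.491]
wrist_force: [0.0, 0.4, -0.5]
gripper_width: 1.001
```

Run:
```python
from h import *
plan([.60,0,.26],.03); s=ctrl.get_state(); print(np.round(s["q"],3),np.round(s["qvel"],3))
d=ctrl.snapshot("wrist"); cv2.imwrite("pics/w1.png",d["pixels"][:,:,::-1])
import json; json.dump(dict(pos=list(s["tool_pos"]),R=Rt(s).tolist()),open("w1.json","w"))
```

```text
t 2.33 pos [ 0.571  -0.0372  0.257 ] units now-frame [-0.118  1.208 -1.45 ]
turn [ 0.006 -0.004 -0.   ] units in goal-frame [-0.121  1.204 -1.453]
[ 0.319  0.257 -0.436  1.775  0.117  1.135 -0.121] [ 0.042 -0.007  0.048  0.003  0.008  0.002  0.075]
```

View pics/w1.png

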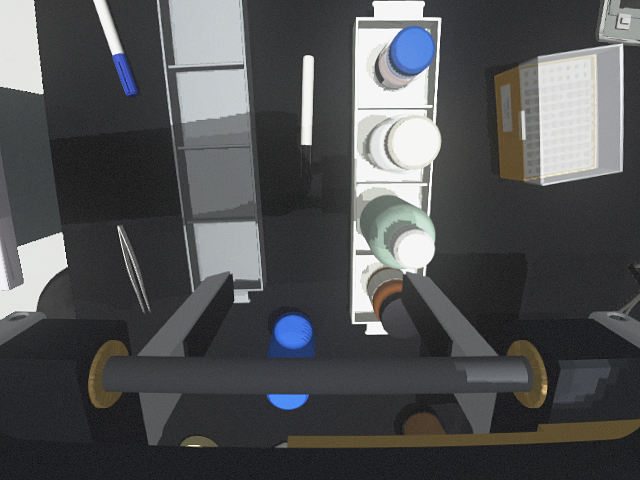

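```bash
cat >> h.py <<'E'
def wcam(d,pos,R):
    M=np.array(d["mount"]); T=np.eye(4);T[:3,:3]=R;T[:3,3]=pos
    W=np.linalg.inv(T@M); return dict(R=W[:3,:3],t=W[:3,3],intrinsics=d["intrinsics"],D=d["D"])
def onz(c,px,z):
    u=cv2.undistortPoints(np.float64(px).reshape(-1,1,2),np.array(c["intrinsics"]),np.array(c["D"]))[:,0]
    r=np.c_[u,np.ones(len(u))]@np.array(c["R"]); o=-np.array(c["R"]).T@c["t"]
    return o+r*((z-o[2])/r[:,2])[:,None]
E
python3 - <<'E'
from h import *; import json
w=json.load(open("w1.json")); c=wcam(ctrl.snapshot("wrist"),w["pos"],w["R"])
for n,p,z in [("small",(412,50),.092),("white",(414,140),.135),("wash",(413,248),.144),("amber",(404,316),.098)]:
    print(n,onz(c,[p],z)[0].round(4))
print(onz(c,[(441,18),(355,17),(350,323),(435,106),(353,106),(430,183),(353,182)],.032).round(4))
print(onz(c,[(243,65),(249,146),(256,221),(263,290),(168,67),(175,148),(186,222),(194,293)],.032).round(4))
E
```

```text
small [0.6492 0.1261 0.092 ]
white [0.6465 0.0479 0.135 ]
wash [ 0.6521 -0.0397  0.144 ]
amber [ 0.6642 -0.1255  0.098 ]
[[ 0.691   0.1745  0.032 ]
 [ 0.6028  0.1711  0.032 ]
 [ 0.6168 -0.1701  0.032 ]
 [ 0.6935  0.0882  0.032 ]
 [ 0.6054  0.0845  0.032 ]
 [ 0.6969  0.0061  0.032 ]
 [ 0.6101  0.0039  0.032 ]]
[[ 0.4884  0.1216  0.032 ]
 [ 0.494   0.0392  0.032 ]
 [ 0.501  -0.0443  0.032 ]
 [ 0.5085 -0.1295  0.032 ]
 [ 0.4088  0.1182  0.032 ]
 [ 0.4118  0.035   0.032 ]
 [ 0.4194 -0.0481  0.032 ]
 [ 0.4237 -0.1367  0.032 ]]
```

The wrist view agrees with the other cameras to within a few mm. Caps are at px (412,50), (414,140), (413,248) and (404,316). I'll start with the small bottle.

Run:
```python
from h import *
plan([.648,.1275,.15],.04)
```

```text
t 2.43 pos [ 0.5707 -0.042   0.2569] units now-frame [ 4.277  3.286 -6.689]
turn [-0.022 -0.     0.   ] units in goal-frame [ 4.277  3.36  -6.653]
```

{"fn": "carry_out", "kwargs": {"rows": [[[0,0.5,-1,-0.02,0,0,1],[0,0.5,-1,0,0,0,1],[0,0.5,-1,0,0,0,1],[0,0.5,-1,0,0,0,1],[0,0.5,-1,0,0,0,1]]]}}

```text
time_s: 2.85
tool_pos: [0.6295, 0.0836, 0.257]
tool_rot: [0.509, 0.491, 0.508, -0.491]
wrist_force: [0.6, -0.1, 0.1]
gripper_width: 0.997
```

{"fn": "carry_out", "kwargs": {"rows": [[[0.5,0.5,-1,0,0,0,1],[1,0.4,-0.65,0,0,0,1],[1,0,0,0,0,0,1],[1,0,0,0,0,0,1],[0,0,0,0,0,0,1]]]}}

```text
time_s: 3.27
tool_pos: [0.6478, 0.1242, 0.1645]
tool_rot: [0.508, 0.489, 0.51, -0.493]
wrist_force: [-0.3, -1.0, -0.5]
gripper_width: 1.004
```

Run:
```python
from h import *
plan([.648,.1275,.083],.04)
for n in("wrist",):
    s=ctrl.get_state();d=ctrl.snapshot(n); cv2.imwrite(f"pics/{n}2.png",d["pixels"][:,:,::-1])
    c=wcam(d,s["tool_pos"],Rt(s)); print(proj(c,[[.648,.1275,.092],[.648,.1275,.083]]))
```

```text
t 3.27 pos [0.6478 0.1242 0.1645] units now-frame [ 3.259  0.034 -0.138]
turn [-0.008  0.004  0.013] units in goal-frame [ 3.259  0.013 -0.132]
[[317.68030253 251.52865801]
 [317.75570535 248.05852229]]
```

View pics/wrist2.png

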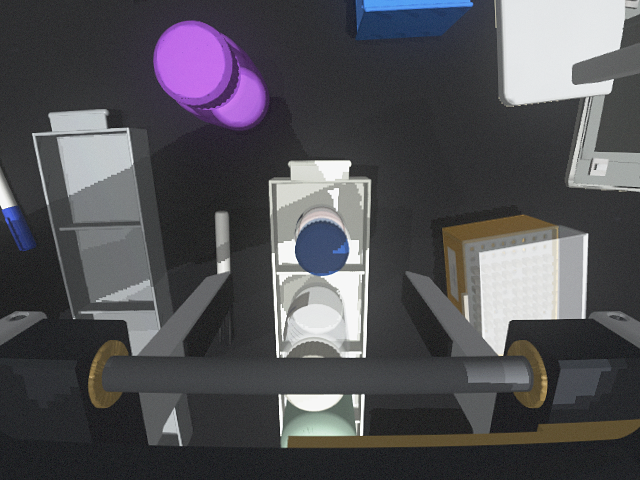

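The cap shows at (322,247) against a predicted (318,251), so I'll shift about 3 mm in +x and +y and then descend.

{"fn": "carry_out", "kwargs": {"rows": [[[0.9,0.14,-0.25,0,0,0,1],[1,0,0,0,0,0,1],[1,0,0,0,0,0,1],[0.35,0,0,0,0,0,1],[0,0,0,0,0,0,1]]]}}

```text
time_s: 3.73
tool_pos: [0.6528, 0.1316, 0.0877]
tool_rot: [0.509, 0.49, 0.509, -0.492]
wrist_force: [-0.6, -0.3, -0.3]
gripper_width: 1.0
```

{"fn": "carry_out", "kwargs": {"rows": [[[0,0,0,0,0,0,-1],[0,0,0,0,0,0,-1],[0,0,0,0,0,0,-1],[0,0,0,0,0,0,-1],[0,0,0,0,0,0,-1]]], "force": 30}}

```text
time_s: 4.15
tool_pos: [0.6535, 0.1328, 0.0892]
tool_rot: [0.509, 0.491, 0.509, -0.49]
wrist_force: [0.0, -0.0, 1.3]
gripper_width: 0.682
```

{"fn": "carry_out", "kwargs": {"rows": [[[0,0,0,0,0,0,-1],[0,0,0,0,0,0,-1],[0,0,0,0,0,0,-1],[0,0,0,0,0,0,-1],[0,0,0,0,0,0,-1]]]}}

```text
time_s: 4.57
tool_pos: [0.6528, 0.1328, 0.0885]
tool_rot: [0.509, 0.491, 0.509, -0.491]
wrist_force: [-2.5, 0.3, 5.2]
gripper_width: 0.422
```

{"fn": "carry_out", "kwargs": {"rows": [[[0,0,0,0,0,0,-1],[-0.5,0,0,0,0,0,-1],[-0.8,0,0,0,0,0,-1],[-0.9,0,0,0,0,0,-1],[-1,0,0,0,0,0,-1]]], "force": 40}}

```text
time_s: 4.98
tool_pos: [0.6527, 0.1327, 0.1694]
tool_rot: [0.509, 0.49, 0.509, -0.491]
wrist_force: [0.5, -0.4, -0.8]
gripper_width: 0.419
```

{"fn": "carry_out", "kwargs": {"rows": [[[-1,0,0,0,0,0,-1],[-0.9,-0.2,0,0,0,0,-1],[-0.8,-0.4,0.2,0,0,0,-1],[-0.3,-0.7,0.5,0,0,0,-1],[0,-0.8,0.8,0,0,0,-1]]]}}

```text
time_s: 5.4
tool_pos: [0.6024, 0.0953, 0.2462]
tool_rot: [0.51, 0.491, 0.509, -0.489]
wrist_force: [0.7, -0.2, -0.9]
gripper_width: 0.419
```

Run:
```python
from h import *
plan([.460,-.088,.24],.05); print(ctrl.get_state()["gripper_width"])
```

```text
t 5.4 pos [0.6024 0.0953 0.2462] units now-frame [ 0.215 -5.983  7.101]
turn [-0.021 -0.003 -0.007] units in goal-frame [ 0.248 -6.056  7.038]
0.4185554408487858
```

{"fn": "carry_out", "kwargs": {"rows": [[[0,-0.9,1,-0.02,0,0,-1],[0,-0.9,1,0,0,0,-1],[0,-0.9,1,0,0,0,-1],[0,-0.9,1,0,0,0,-1],[0,-0.9,1,0,0,0,-1]]]}}

```text
time_s: 5.82
tool_pos: [0.4941, -0.0376, 0.244]
tool_rot: [0.512, 0.488, 0.511, -0.488]
wrist_force: [1.2, -0.4, 0.0]
gripper_width: 0.416
```

{"fn": "carry_out", "kwargs": {"rows": [[[0,-0.9,1,0,0,0,-1],[0.3,-0.5,0.8,0,0,0,-1],[0.5,0,0.2,0,0,0,-1],[0.8,0,0,0,0,0,-1],[0,0,0,0,0,0,-1]]]}}

```text
time_s: 6.23
tool_pos: [0.4611, -0.0886, 0.2015]
tool_rot: [0.511, 0.488, 0.512, -0.489]
wrist_force: [-1.2, -0.1, -1.5]
gripper_width: 0.414
```

Run:
```python
from h import *
plan([.460,-.088,.090],.05); print(ctrl.get_state()["gripper_width"])
for n in("wrist","scene"):
    s=ctrl.get_state();d=ctrl.snapshot(n); cv2.imwrite(f"pics/{n}3.png",d["pixels"][:,:,::-1])
```

```text
t 6.23 pos [ 0.4611 -0.0886  0.2015] units now-frame [ 4.462 -0.032 -0.025]
turn [-0.008 -0.001  0.005] units in goal-frame [ 4.462 -0.043 -0.027]
0.41399635607527346
```

View pics/wrist3.png

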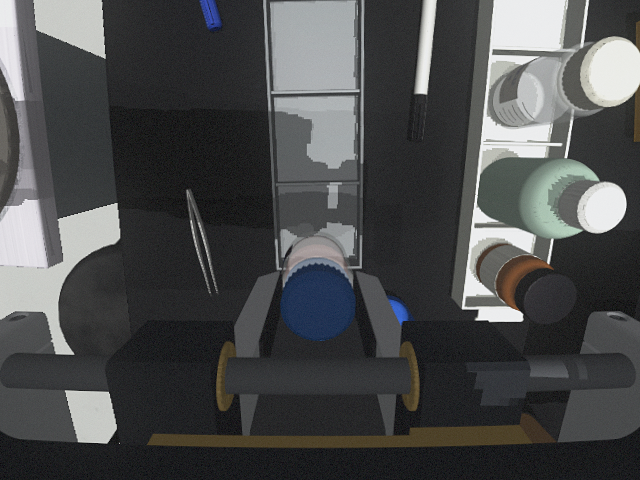

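View pics/scene3.png

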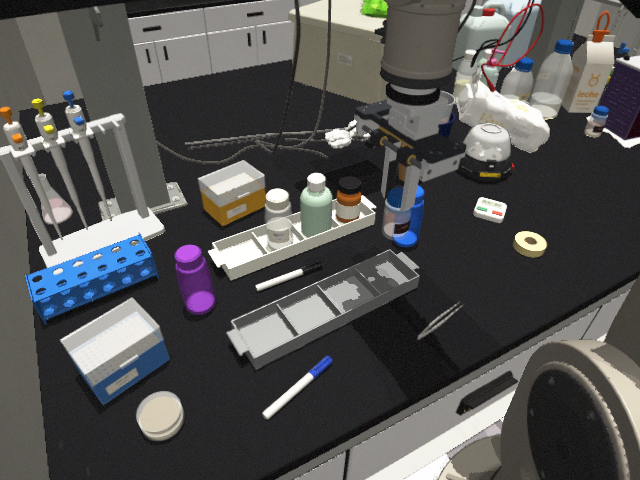

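Run:
```python
from h import *
s=ctrl.get_state();d=ctrl.snapshot("wrist");c=wcam(d,s["tool_pos"],Rt(s))
print(onz(c,[(272,92),(358,91),(275,184),(361,181),(363,268)],.032).round(4))
# bottle axis in tool: cap top center
print(onz(c,[(318,302)],s["tool_pos"][2]+.004).round(4), np.round(s["tool_pos"],4))
```

```text
[[ 0.4154  0.036   0.032 ]
 [ 0.4939  0.0406  0.032 ]
 [ 0.4199 -0.0477  0.032 ]
 [ 0.5029 -0.0408  0.032 ]
 [ 0.5121 -0.1292  0.032 ]]
[[ 0.4635 -0.0884  0.2078]] [ 0.4625 -0.0879  0.2038]
```

{"fn": "carry_out", "kwargs": {"rows": [[[0.8,0.05,0,0,0,0,-1],[1,0,0,0,0,0,-1],[1,0,0,0,0,0,-1],[0.9,0,0,0,0,0,-1],[0.4,0,0,0,0,0,-1]]]}}

```text
time_s: 6.8
tool_pos: [0.4636, -0.0877, 0.0995]
tool_rot: [0.511, 0.488, 0.512, -0.488]
wrist_force: [-0.8, -0.1, -0.8]
gripper_width: 0.418
```

{"fn": "carry_out", "kwargs": {"rows": [[[0.15,0,0,0,0,0,-1],[0.1,0,0,0,0,0,-1],[0,0,0,0,0,0,-1]]]}}

```text
time_s: 7.05
tool_pos: [0.4646, -0.0881, 0.0953]
tool_rot: [0.512, 0.488, 0.511, -0.488]
wrist_force: [-1.3, -0.1, -0.7]
gripper_width: 0.419
```

Down to about 0.0885, the height of the grasp.

{"fn": "carry_out", "kwargs": {"rows": [[[0.12,0,0,0,0,0,-1],[0.1,0,0,0,0,0,-1],[0,0,0,0,0,0,-1]]]}}

```text
time_s: 7.3
tool_pos: [0.4641, -0.0882, 0.0892]
tool_rot: [0.512, 0.488, 0.511, -0.488]
wrist_force: [-0.3, -0.1, -0.8]
gripper_width: 0.419
```

{"fn": "carry_out", "kwargs": {"rows": [[[0.05,0,0,0,0,0,-1],[0,0,0,0,0,0,-1],[0,0,0,0,0,0,-1]]]}}

```text
time_s: 7.55
tool_pos: [0.4642, -0.0883, 0.0883]
tool_rot: [0.512, 0.488, 0.511, -0.488]
wrist_force: [-1.8, -0.7, 7.7]
gripper_width: 0.411
```

Contact, at 7.7 N upward. Releasing; the jaws open only part-way, gently.

{"fn": "carry_out", "kwargs": {"rows": [[[0,0,0,0,0,0,0],[0,0,0,0,0,0,0.4],[0,0,0,0,0,0,0.6],[0,0,0,0,0,0,1],[0,0,0,0,0,0,1]]]}}

```text
time_s: 7.97
tool_pos: [0.4639, -0.0882, 0.0878]
tool_rot: [0.512, 0.488, 0.512, -0.488]
wrist_force: [0.4, 0.4, 0.0]
gripper_width: 0.736
```

{"fn": "carry_out", "kwargs": {"rows": [[[0,0,0,0,0,0,1],[-0.5,0,0,0,0,0,1],[-1,0,0,0,0,0,1],[-1,0,0,0,0,0,1],[-1,0,0,0,0,0,1]]]}}

```text
time_s: 8.38
tool_pos: [0.4636, -0.088, 0.1761]
tool_rot: [0.511, 0.488, 0.512, -0.488]
wrist_force: [-0.8, -1.2, -0.2]
gripper_width: 0.996
```

{"fn": "carry_out", "kwargs": {"rows": [[[-1,0,0,0,0,0,1],[-0.8,0.3,-0.2,0,0,0,1],[-0.5,0.7,-0.4,0,0,0,1],[0,1,-0.7,0,0,0,1],[0,1,-0.7,0,0,0,1]]]}}

```text
time_s: 8.8
tool_pos: [0.5376, -0.0346, 0.234]
tool_rot: [0.512, 0.489, 0.51, -0.488]
wrist_force: [0.3, -0.1, -0.5]
gripper_width: 1.0
```

Run:
```python
from h import *
plan([.646,.048,.22],.04); print(ctrl.get_state()["gripper_width"])
for n in("scene",):
    d=ctrl.snapshot(n); cv2.imwrite(f"pics/{n}4.png",cv2.resize(d["pixels"][160:400,180:450,::-1],None,fx=2.4,fy=2.4))
```

```text
t 8.8 pos [ 0.5376 -0.0346  0.234 ] units now-frame [ 0.568  4.479 -3.107]
turn [ 0.01   0.002 -0.004] units in goal-frame [ 0.561  4.464 -3.13 ]
1.0002002195129318
```

View pics/scene4.png

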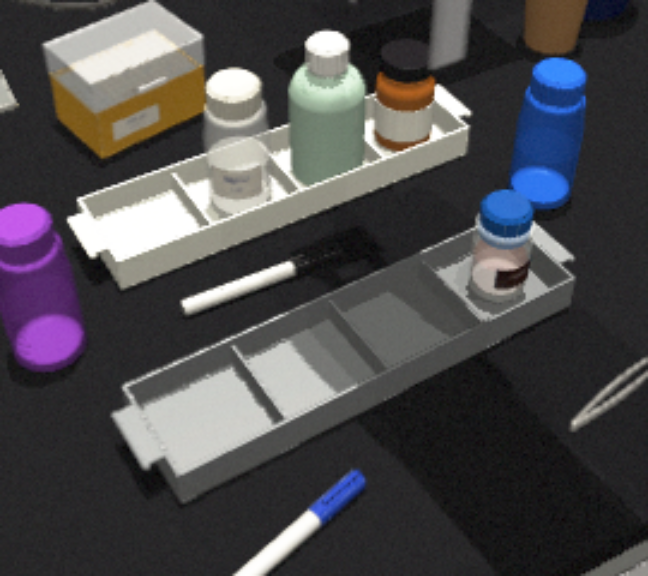

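The small bottle stands in the rightmost compartment (zoom 500,250). White cap next.

{"fn": "carry_out", "kwargs": {"rows": [[[0,1,-0.7,0,0,0,1],[0,1,-0.7,0,0,0,1],[0,0.9,-0.7,0,0,0,1],[0.2,0.7,-0.5,0,0,0,1],[0.2,0,0,0,0,0,1]]]}}

```text
time_s: 9.27
tool_pos: [0.6255, 0.0381, 0.2222]
tool_rot: [0.512, 0.488, 0.513, -0.487]
wrist_force: [-1.1, 0.5, -0.8]
gripper_width: 1.0
```

Run:
```python
from h import *
plan([.646,.048,.127],.04)
s=ctrl.get_state();d=ctrl.snapshot("wrist"); cv2.imwrite("pics/w5.png",d["pixels"][:,:,::-1])
c=wcam(d,s["tool_pos"],Rt(s)); print(proj(c,[[.646,.048,.135]]))
```

```text
t 9.27 pos [0.6255 0.0381 0.2222] units now-frame [ 3.808  0.835 -0.348]
turn [ 0.02  -0.004 -0.001] units in goal-frame [ 3.807  0.834 -0.364]
[[344.28621473 239.3081698 ]]
```

View pics/w5.png

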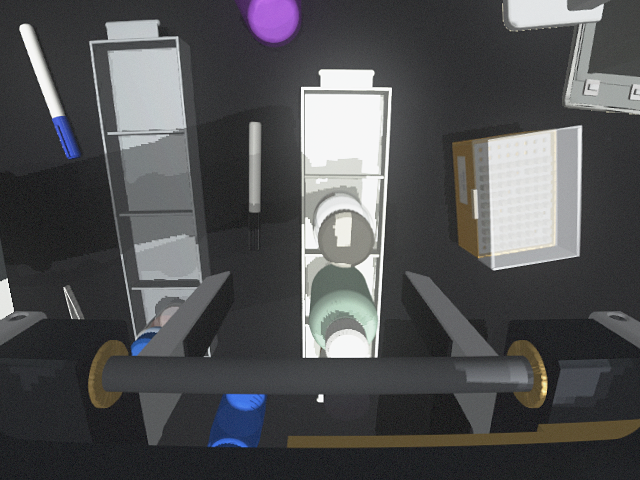

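The cap at (345,237) matches the prediction.

{"fn": "carry_out", "kwargs": {"rows": [[[0,0.85,-0.4,0.02,0,0,1],[0.8,0.03,0,0,0,0,1],[1,0,0,0,0,0,1],[1,0,0,0,0,0,1],[0.8,0,0,0,0,0,1]]]}}

```text
time_s: 9.73
tool_pos: [0.6438, 0.0445, 0.1311]
tool_rot: [0.509, 0.49, 0.509, -0.491]
wrist_force: [0.4, -0.4, -0.1]
gripper_width: 0.998
```

{"fn": "carry_out", "kwargs": {"rows": [[[0,0,0,0,0,0,1]]]}}

```text
time_s: 9.82
tool_pos: [0.6421, 0.0442, 0.1288]
tool_rot: [0.508, 0.489, 0.51, -0.492]
wrist_force: [-1.2, 0.2, -0.5]
gripper_width: 0.993
```

{"fn": "carry_out", "kwargs": {"rows": [[[0.05,0.15,-0.17,0,0,0,1],[0,0,0,0,0,0,0.4],[0,0,0,0,0,0,-1],[0,0,0,0,0,0,-1],[0,0,0,0,0,0,-1]]], "force": 30}}

```text
time_s: 10.23
tool_pos: [0.6488, 0.0498, 0.1325]
tool_rot: [0.509, 0.491, 0.509, -0.49]
wrist_force: [0.5, -0.3, -0.4]
gripper_width: 0.755
```

{"fn": "carry_out", "kwargs": {"rows": [[[0,0,0,0,0,0,-1],[0,0,0,0,0,0,-1],[0,0,0,0,0,0,-1],[0,0,0,0,0,0,-1],[0,0,0,0,0,0,-1]]]}}

```text
time_s: 10.65
tool_pos: [0.6484, 0.0498, 0.1316]
tool_rot: [0.509, 0.491, 0.509, -0.491]
wrist_force: [0.2, -0.1, 0.9]
gripper_width: 0.444
```

{"fn": "carry_out", "kwargs": {"rows": [[[0,0,0,0,0,0,-1],[0,0,0,0,0,0,-1],[0,0,0,0,0,0,-1]]], "force": 40}}

```text
time_s: 10.9
tool_pos: [0.6484, 0.0499, 0.1315]
tool_rot: [0.509, 0.491, 0.509, -0.491]
wrist_force: [-0.7, 0.2, 1.5]
gripper_width: 0.448
```

{"fn": "carry_out", "kwargs": {"rows": [[[-0.4,0,0,0,0,0,-1],[-0.8,0,0,0,0,0,-1],[-1,0,0,0,0,0,-1],[-1,0,0,0,0,0,-1],[-1,0,0,0,0,0,-1]]]}}

```text
time_s: 11.32
tool_pos: [0.6481, 0.0499, 0.2382]
tool_rot: [0.509, 0.491, 0.509, -0.491]
wrist_force: [0.9, -0.6, -1.3]
gripper_width: 0.449
```

{"fn": "carry_out", "kwargs": {"rows": [[[-1,-0.2,0,0,0,0,-1],[-0.9,-0.4,0,0,0,0,-1],[-0.5,-0.7,0.1,0,0,0,-1],[0,-1,0.2,0,0,0,-1],[0,-1,0.3,0,0,0,-1]]]}}

```text
time_s: 11.73
tool_pos: [0.5659, 0.0325, 0.2977]
tool_rot: [0.51, 0.491, 0.509, -0.49]
wrist_force: [0.5, -0.8, -2.2]
gripper_width: 0.449
```

Run:
```python
from h import *
plan([.457,-.0035,.27],.05); print(ctrl.get_state()["gripper_width"])
```

```text
t 11.73 pos [0.5659 0.0325 0.2977] units now-frame [ 1.103 -4.408  1.274]
turn [-0.024 -0.001 -0.003] units in goal-frame [ 1.11  -4.422  1.221]
0.4488229121631851
```

{"fn": "carry_out", "kwargs": {"rows": [[[0,-1,0.3,-0.02,0,0,-1],[0,-1,0.3,0,0,0,-1],[0.2,-1,0.3,0,0,0,-1],[0.3,-0.8,0.2,0,0,0,-1],[0.5,-0.2,0,0,0,0,-1]]]}}

```text
time_s: 12.15
tool_pos: [0.4657, -0.0013, 0.2728]
tool_rot: [0.512, 0.488, 0.511, -0.488]
wrist_force: [1.7, -0.3, -1.6]
gripper_width: 0.448
```

{"fn": "carry_out", "kwargs": {"rows": [[[0,0,0,0,0,0,-1],[0,0,0,0,0,0,-1]]]}}

```text
time_s: 12.32
tool_pos: [0.4678, -0.0, 0.2721]
tool_rot: [0.512, 0.488, 0.512, -0.488]
wrist_force: [0.6, -0.3, -0.3]
gripper_width: 0.452
```

Run:
```python
from h import *
plan([.457,-.0035,.1315],.05)
s=ctrl.get_state();d=ctrl.snapshot("wrist"); cv2.imwrite("pics/w6.png",d["pixels"][:,:,::-1])
```

```text
t 12.32 pos [ 0.4678 -0.      0.2721] units now-frame [ 5.623 -0.439  0.118]
turn [-0.006  0.    -0.   ] units in goal-frame [ 5.624 -0.438  0.117]
```

View pics/w6.png

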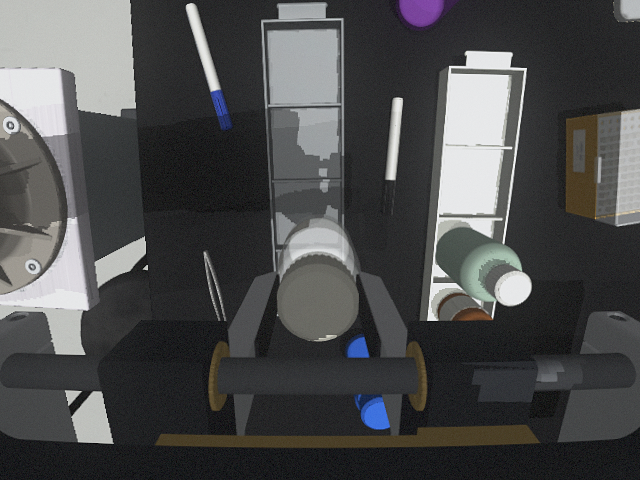

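Run:
```python
from h import *
s=ctrl.get_state();d=ctrl.snapshot("wrist");c=wcam(d,s["tool_pos"],Rt(s))
print(onz(c,[(262,20),(344,19),(265,105),(343,104),(268,180),(343,178)],.032).round(4))
print(onz(c,[(318,302)],s["tool_pos"][2]+.003).round(4), np.round(s["tool_pos"],4))
```

```text
[[0.4004 0.2061 0.032 ]
 [0.4871 0.2111 0.032 ]
 [0.4052 0.1201 0.032 ]
 [0.4915 0.1253 0.032 ]
 [0.4098 0.0377 0.032 ]
 [0.4967 0.0441 0.032 ]]
[[ 0.4694 -0.0008  0.2753]] [4.684e-01 1.000e-04 2.723e-01]
```

{"fn": "carry_out", "kwargs": {"rows": [[[0,-0.45,0.1,0,0,0,-1],[0.9,0,0,0,0,0,-1],[1,0,0,0,0,0,-1],[1,0,0,0,0,0,-1],[0,0,0,0,0,0,-1]]]}}

```text
time_s: 12.83
tool_pos: [0.4546, -0.0033, 0.1958]
tool_rot: [0.51, 0.487, 0.513, -0.489]
wrist_force: [-0.7, -0.2, -1.7]
gripper_width: 0.452
```

{"fn": "carry_out", "kwargs": {"rows": [[[0,0,0,0,0,0,-1]]]}}

```text
time_s: 12.92
tool_pos: [0.4563, -0.003, 0.199]
tool_rot: [0.511, 0.488, 0.512, -0.488]
wrist_force: [-0.3, 0.1, -0.7]
gripper_width: 0.449
```

Bottle base is now about 74 mm up; lowering by 0.0675.

{"fn": "carry_out", "kwargs": {"rows": [[[0.8,0.03,0,0,0,0,-1],[0.8,0,0,0,0,0,-1],[0.5,0,0,0,0,0,-1],[0.3,0,0,0,0,0,-1],[0.1,0,0,0,0,0,-1]]]}}

```text
time_s: 13.33
tool_pos: [0.4579, -0.0031, 0.1369]
tool_rot: [0.512, 0.488, 0.512, -0.488]
wrist_force: [-0.5, 0.5, -2.1]
gripper_width: 0.448
```

{"fn": "carry_out", "kwargs": {"rows": [[[0.05,0,0,0,0,0,-1],[0,0,0,0,0,0,-1]]]}}

```text
time_s: 13.5
tool_pos: [0.4581, -0.003, 0.1362]
tool_rot: [0.512, 0.488, 0.511, -0.488]
wrist_force: [0.5, -0.2, -1.6]
gripper_width: 0.449
```

{"fn": "carry_out", "kwargs": {"rows": [[[0.1,0,0,0,0,0,-1],[0.06,0,0,0,0,0,-1],[0,0,0,0,0,0,-1]]]}}

```text
time_s: 13.75
tool_pos: [0.4577, -0.0031, 0.1315]
tool_rot: [0.512, 0.488, 0.511, -0.488]
wrist_force: [0.7, -0.3, -0.7]
gripper_width: 0.451
```

{"fn": "carry_out", "kwargs": {"rows": [[[0.04,0,0,0,0,0,-1],[0,0,0,0,0,0,-1],[0,0,0,0,0,0,-1]]]}}

```text
time_s: 14.0
tool_pos: [0.458, -0.003, 0.1313]
tool_rot: [0.512, 0.488, 0.511, -0.488]
wrist_force: [-4.6, 1.5, 17.8]
gripper_width: 0.453
```

Contact at 18 N; releasing.

{"fn": "carry_out", "kwargs": {"rows": [[[0,0,0,0,0,0,0],[0,0,0,0,0,0,0.4],[0,0,0,0,0,0,0.6],[0,0,0,0,0,0,1],[0,0,0,0,0,0,1]]]}}

```text
time_s: 14.42
tool_pos: [0.4574, -0.0031, 0.1302]
tool_rot: [0.512, 0.488, 0.512, -0.488]
wrist_force: [0.2, -0.5, -0.2]
gripper_width: 0.751
```

{"fn": "carry_out", "kwargs": {"rows": [[[0,0,0,0,0,0,1],[0,0,0,0,0,0,1],[-0.8,0,0,0,0,0,1],[-1,0,0,0,0,0,1],[-1,0,0,0,0,0,1]]]}}

```text
time_s: 14.83
tool_pos: [0.4569, -0.0029, 0.2008]
tool_rot: [0.511, 0.488, 0.512, -0.488]
wrist_force: [0.9, 0.0, 0.2]
gripper_width: 0.998
```

{"fn": "carry_out", "kwargs": {"rows": [[[-1,0,0,0,0,0,1],[-0.6,0.6,0.1,0,0,0,1],[0,1,0.1,0,0,0,1],[0,1,0.2,0,0,0,1],[0,1,0.2,0,0,0,1]]]}}

```text
time_s: 15.25
tool_pos: [0.5493, -0.0141, 0.2407]
tool_rot: [0.512, 0.488, 0.511, -0.488]
wrist_force: [0.6, 0.6, 1.1]
gripper_width: 0.997
```

Run:
```python
from h import *
plan([.651,-.039,.24],.04)
for n in("scene",):
    d=ctrl.snapshot(n); cv2.imwrite(f"pics/{n}7.png",cv2.resize(d["pixels"][160:400,180:450,::-1],None,fx=2.4,fy=2.4))
```

```text
t 15.25 pos [ 0.5493 -0.0141  0.2407] units now-frame [0.033 4.019 1.186]
turn [ 0.014  0.001 -0.002] units in goal-frame [0.029 4.027 1.158]
```

View pics/scene7.png

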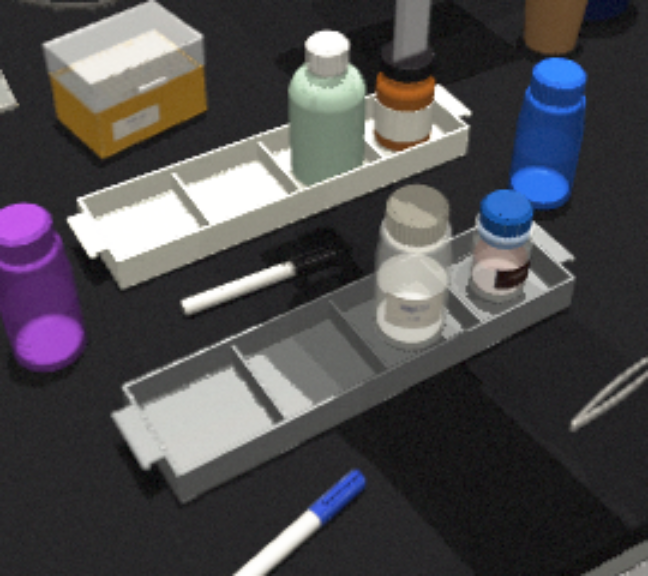

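White cap is standing in the second compartment from the right (zoom 412,270). Wash bottle next.

{"fn": "carry_out", "kwargs": {"rows": [[[0,1,0.3,0.01,0,0,1],[0,1,0.3,0,0,0,1],[0,0.9,0.3,0,0,0,1],[0,0.7,0.2,0,0,0,1],[0,0,0,0,0,0,1]]]}}

```text
time_s: 15.72
tool_pos: [0.6415, -0.0385, 0.2392]
tool_rot: [0.51, 0.49, 0.51, -0.49]
wrist_force: [-1.2, -0.4, 0.4]
gripper_width: 1.001
```

{"fn": "carry_out", "kwargs": {"rows": [[[0,0,0,0,0,0,1]]]}}

```text
time_s: 15.8
tool_pos: [0.6393, -0.0374, 0.2394]
tool_rot: [0.51, 0.489, 0.511, -0.49]
wrist_force: [-0.4, -0.3, -0.4]
gripper_width: 0.997
```

Run:
```python
from h import *
plan([.651,-.039,.135],.04)
s=ctrl.get_state();d=ctrl.snapshot("wrist"); cv2.imwrite("pics/w8.png",d["pixels"][:,:,::-1])
c=wcam(d,s["tool_pos"],Rt(s)); print(proj(c,[[.651,-.039,.144]]))
```

```text
t 15.8 pos [ 0.6393 -0.0374  0.2394] units now-frame [4.176 0.469 0.085]
turn [ 0.003 -0.001  0.002] units in goal-frame [4.177 0.464 0.081]
[[331.54344759 250.01556402]]
```

View pics/w8.png

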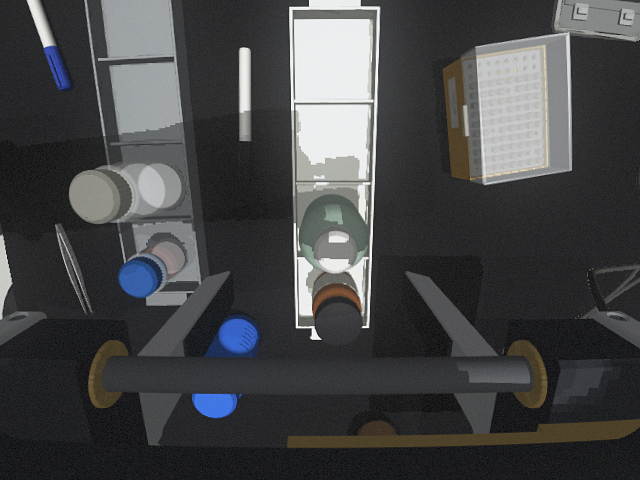

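Cap at (336,250), so x is about 0.654.

{"fn": "carry_out", "kwargs": {"rows": [[[0.5,0.62,0.08,0,0,0,1],[1,0,0,0,0,0,1],[1,0,0,0,0,0,1],[0.8,0,0,0,0,0,1],[0.6,0,0,0,0,0,1]]]}}

```text
time_s: 16.27
tool_pos: [0.6533, -0.0385, 0.1412]
tool_rot: [0.51, 0.489, 0.511, -0.49]
wrist_force: [0.1, 0.1, -0.5]
gripper_width: 0.999
```

{"fn": "carry_out", "kwargs": {"rows": [[[0,0,0,0,0,0,1],[0,0,0,0,0,0,1]]]}}

```text
time_s: 16.43
tool_pos: [0.654, -0.0385, 0.1428]
tool_rot: [0.51, 0.489, 0.511, -0.49]
wrist_force: [-0.5, -0.4, -0.2]
gripper_width: 1.0
```

{"fn": "carry_out", "kwargs": {"rows": [[[0.22,0,0,0,0,0,1],[0,0,0,0,0,0,0.4],[0,0,0,0,0,0,-1],[0,0,0,0,0,0,-1],[0,0,0,0,0,0,-1]]], "force": 30}}

```text
time_s: 16.85
tool_pos: [0.6549, -0.0388, 0.1378]
tool_rot: [0.511, 0.49, 0.51, -0.489]
wrist_force: [-0.3, 0.3, 0.0]
gripper_width: 0.752
```

{"fn": "carry_out", "kwargs": {"rows": [[[0,0,0,0,0,0,-1],[0,0,0,0,0,0,-1],[0,0,0,0,0,0,-1],[0,0,0,0,0,0,-1],[0,0,0,0,0,0,-1]]]}}

```text
time_s: 17.27
tool_pos: [0.6547, -0.0388, 0.1372]
tool_rot: [0.51, 0.489, 0.51, -0.489]
wrist_force: [-0.3, -0.3, 0.2]
gripper_width: 0.4
```

{"fn": "carry_out", "kwargs": {"rows": [[[0,0,0,0,0,0,-1],[0,0,0,0,0,0,-1],[0,0,0,0,0,0,-1],[0,0,0,0,0,0,-1]]], "force": 45}}

```text
time_s: 17.6
tool_pos: [0.6547, -0.0388, 0.1372]
tool_rot: [0.51, 0.489, 0.51, -0.489]
wrist_force: [-0.3, -1.0, -0.1]
gripper_width: 0.363
```

{"fn": "carry_out", "kwargs": {"rows": [[[-0.4,0,0,0,0,0,-1],[-0.8,0,0,0,0,0,-1],[-1,0,0,0,0,0,-1],[-1,0,0,0,0,0,-1],[-1,0,0,0,0,0,-1]]]}}

```text
time_s: 18.02
tool_pos: [0.6543, -0.0387, 0.2438]
tool_rot: [0.51, 0.489, 0.511, -0.489]
wrist_force: [1.2, 1.3, -3.3]
gripper_width: 0.363
```

{"fn": "carry_out", "kwargs": {"rows": [[[-1,0,0,0,0,0,-1],[-0.9,-0.3,-0.2,0,0,0,-1],[-0.6,-0.6,-0.4,0,0,0,-1],[0,-0.9,-0.6,0,0,0,-1],[0,-1,-0.7,0,0,0,-1]]]}}

```text
time_s: 18.43
tool_pos: [0.5824, 0.0058, 0.3059]
tool_rot: [0.51, 0.49, 0.51, -0.489]
wrist_force: [-0.5, 1.1, -4.4]
gripper_width: 0.359
```

Run:
```python
from h import *
plan([.451,.0816,.28],.05); print(ctrl.get_state()["gripper_width"])
```

```text
t 18.43 pos [0.5824 0.0058 0.3059] units now-frame [ 1.028 -5.13  -3.244]
turn [-0.018 -0.    -0.002] units in goal-frame [ 1.034 -5.099 -3.291]
0.35900496158105466
```

{"fn": "carry_out", "kwargs": {"rows": [[[0,-1,-0.65,-0.02,0,0,-1],[0,-1,-0.65,0,0,0,-1],[0,-1,-0.65,0,0,0,-1],[0.2,-1,-0.65,0,0,0,-1],[0.4,-0.5,-0.3,0,0,0,-1]]]}}

```text
time_s: 18.85
tool_pos: [0.4645, 0.0746, 0.2911]
tool_rot: [0.514, 0.487, 0.513, -0.486]
wrist_force: [1.1, 0.7, -2.8]
gripper_width: 0.361
```

{"fn": "carry_out", "kwargs": {"rows": [[[0.3,0,0,0,0,0,-1],[0,0,0,0,0,0,-1]]]}}

```text
time_s: 19.02
tool_pos: [0.4659, 0.0726, 0.2818]
tool_rot: [0.513, 0.486, 0.513, -0.487]
wrist_force: [-1.3, -1.1, -3.6]
gripper_width: 0.362
```

Run:
```python
from h import *
plan([.451,.0816,.138],.05); print(ctrl.get_state()["gripper_width"])
s=ctrl.get_state();d=ctrl.snapshot("wrist"); cv2.imwrite("pics/w9.png",d["pixels"][:,:,::-1])
```

```text
t 19.02 pos [0.4659 0.0726 0.2818] units now-frame [ 5.751 -0.572 -0.396]
turn [0.006 0.002 0.001] units in goal-frame [ 5.751 -0.577 -0.39 ]
0.3622812038863185
```

View pics/w9.png

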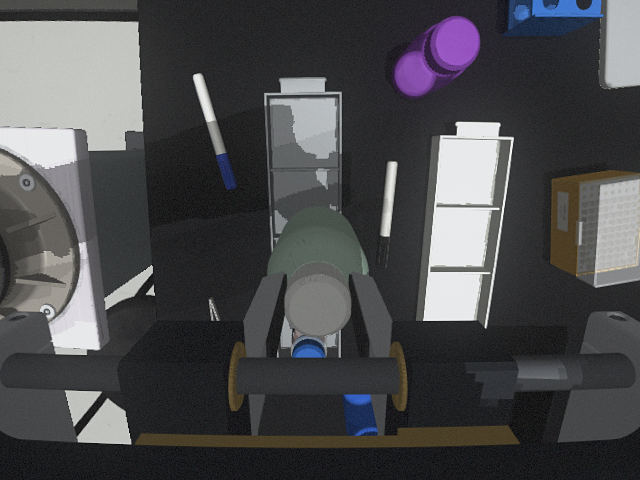

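Run:
```python
from h import *
s=ctrl.get_state();d=ctrl.snapshot("wrist");c=wcam(d,s["tool_pos"],Rt(s))
print(onz(c,[(264,95),(342,94),(267,170),(341,169)],.032).round(4))
print(onz(c,[(318,305)],s["tool_pos"][2]+.007).round(4), np.round(s["tool_pos"],4))
```

```text
[[0.3998 0.2036 0.032 ]
 [0.4876 0.2092 0.032 ]
 [0.4049 0.1201 0.032 ]
 [0.4922 0.1259 0.032 ]]
[[0.4677 0.0715 0.2893]] [0.4667 0.0723 0.2823]
```

{"fn": "carry_out", "kwargs": {"rows": [[[0,-0.6,-0.38,0,0,0,-1],[0.9,0,0,0,0,0,-1],[1,0,0,0,0,0,-1],[1,0,0,0,0,0,-1],[0.2,0,0,0,0,0,-1]]]}}

```text
time_s: 19.53
tool_pos: [0.4505, 0.0805, 0.202]
tool_rot: [0.512, 0.486, 0.514, -0.488]
wrist_force: [-1.6, -0.3, -4.1]
gripper_width: 0.361
```

{"fn": "carry_out", "kwargs": {"rows": [[[0,0,0,0,0,0,-1],[0,0,0,0,0,0,-1]]]}}

```text
time_s: 19.7
tool_pos: [0.4522, 0.0813, 0.2057]
tool_rot: [0.513, 0.487, 0.513, -0.487]
wrist_force: [-0.1, -0.4, -3.0]
gripper_width: 0.362
```

{"fn": "carry_out", "kwargs": {"rows": [[[0.8,-0.05,-0.02,0,0,0,-1],[0.8,0,0,0,0,0,-1],[0.5,0,0,0,0,0,-1],[0.3,0,0,0,0,0,-1],[0.1,0,0,0,0,0,-1]]]}}

```text
time_s: 20.12
tool_pos: [0.4506, 0.0817, 0.1425]
tool_rot: [0.513, 0.487, 0.513, -0.487]
wrist_force: [0.0, 0.1, -3.4]
gripper_width: 0.363
```

{"fn": "carry_out", "kwargs": {"rows": [[[0.05,0,0,0,0,0,-1],[0,0,0,0,0,0,-1]]]}}

```text
time_s: 20.28
tool_pos: [0.4508, 0.0818, 0.1419]
tool_rot: [0.513, 0.487, 0.513, -0.487]
wrist_force: [0.3, -0.6, -3.4]
gripper_width: 0.362
```

{"fn": "carry_out", "kwargs": {"rows": [[[0.1,0,0,0,0,0,-1],[0.05,0,0,0,0,0,-1],[0,0,0,0,0,0,-1]]]}}

```text
time_s: 20.53
tool_pos: [0.4502, 0.0817, 0.1374]
tool_rot: [0.513, 0.487, 0.513, -0.487]
wrist_force: [0.4, -0.4, -3.9]
gripper_width: 0.364
```

{"fn": "carry_out", "kwargs": {"rows": [[[0.04,0,0,0,0,0,-1],[0,0,0,0,0,0,-1],[0,0,0,0,0,0,-1]]]}}

```text
time_s: 20.78
tool_pos: [0.4505, 0.0817, 0.1371]
tool_rot: [0.513, 0.487, 0.512, -0.487]
wrist_force: [-3.7, -1.6, 11.7]
gripper_width: 0.363
```

Contact; releasing and heading for the amber jar.

{"fn": "carry_out", "kwargs": {"rows": [[[0,0,0,0,0,0,0],[0,0,0,0,0,0,0.4],[0,0,0,0,0,0,0.6],[0,0,0,0,0,0,1],[0,0,0,0,0,0,1]]]}}

```text
time_s: 21.2
tool_pos: [0.4502, 0.0818, 0.1363]
tool_rot: [0.513, 0.487, 0.513, -0.487]
wrist_force: [-0.1, -0.0, -0.4]
gripper_width: 0.683
```

{"fn": "carry_out", "kwargs": {"rows": [[[0,0,0,0,0,0,1],[0,0,0,0,0,0,1],[-0.8,0,0,0,0,0,1],[-1,0,0,0,0,0,1],[-1,0,0,0,0,0,1]]]}}

```text
time_s: 21.62
tool_pos: [0.4496, 0.0818, 0.2068]
tool_rot: [0.512, 0.486, 0.513, -0.487]
wrist_force: [1.0, 0.0, 0.0]
gripper_width: 0.992
```

{"fn": "carry_out", "kwargs": {"rows": [[[-1,0,0,0,0,0,1],[-0.6,0.6,0.5,0,0,0,1],[0,1,0.9,0,0,0,1],[0,1,1,0,0,0,1],[0,1,1,0,0,0,1]]]}}

```text
time_s: 22.03
tool_pos: [0.5455, 0.0004, 0.2468]
tool_rot: [0.513, 0.487, 0.513, -0.487]
wrist_force: [1.0, 0.1, -0.5]
gripper_width: 1.003
```

Run:
```python
from h import *
plan([.663,-.125,.20],.04)
for n in("scene",):
    d=ctrl.snapshot(n); cv2.imwrite(f"pics/{n}10.png",cv2.resize(d["pixels"][160:400,180:450,::-1],None,fx=2.4,fy=2.4))
```

```text
t 22.03 pos [5.455e-01 4.000e-04 2.468e-01] units now-frame [1.879 4.427 5.255]
turn [ 0.025  0.001 -0.002] units in goal-frame [1.872 4.494 5.2  ]
```

View pics/scene10.png

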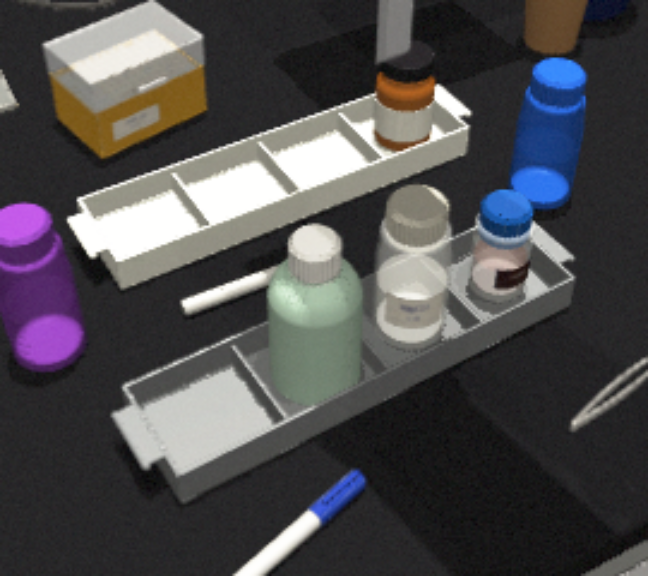

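Run:
```python
from h import *
d=ctrl.snapshot("scene"); s=ctrl.snapshot("side")
print("blue base",onz(d,[(404,239)],0),onz(s,[(396,224)],0)); print("cup base",onz(d,[(410,178)],0),onz(s,[(380,152)],0))
print("cup rim if .1",onz(d,[(413,146)],.1),onz(s,[(382,110)],.1))
```

```text
blue base [[ 0.54281224 -0.19548785  0.        ]] [[ 5.44230792e-01 -1.98380323e-01 -1.11022302e-16]]
cup base [[ 7.26329530e-01 -3.52576738e-01  1.11022302e-16]] [[ 0.72735407 -0.34733441  0.        ]]
cup rim if .1 [[ 0.71705238 -0.33701634  0.1       ]] [[ 0.74183335 -0.35928999  0.1       ]]
```

{"fn": "carry_out", "kwargs": {"rows": [[[0,0.9,1,0.02,0,0,1],[0,0.9,1,0,0,0,1],[0,0.9,1,0,0,0,1],[0,0.9,1,0,0,0,1],[0,0.9,1,0,0,0,1]]]}}

```text
time_s: 22.6
tool_pos: [0.6628, -0.1185, 0.2464]
tool_rot: [0.511, 0.489, 0.511, -0.489]
wrist_force: [0.3, 1.3, -0.3]
gripper_width: 1.002
```

{"fn": "carry_out", "kwargs": {"rows": [[[0.5,0.3,0.3,0,0,0,1],[0.5,0,0,0,0,0,1],[0,0,0,0,0,0,1]]]}}

```text
time_s: 22.85
tool_pos: [0.6685, -0.1246, 0.2181]
tool_rot: [0.509, 0.489, 0.512, -0.49]
wrist_force: [-0.5, -0.3, 0.3]
gripper_width: 1.0
```

Run:
```python
from h import *
plan([.663,-.125,.094],.04)
s=ctrl.get_state();d=ctrl.snapshot("wrist"); cv2.imwrite("pics/w11.png",d["pixels"][:,:,::-1])
c=wcam(d,s["tool_pos"],Rt(s)); print(proj(c,[[.663,-.125,.098]]))
```

```text
t 22.85 pos [ 0.6685 -0.1246  0.2181] units now-frame [ 4.963 -0.2    0.014]
turn [ 0.005 -0.003  0.008] units in goal-frame [ 4.962 -0.22   0.007]
[[310.83936802 239.88918721]]
```

View pics/w11.png

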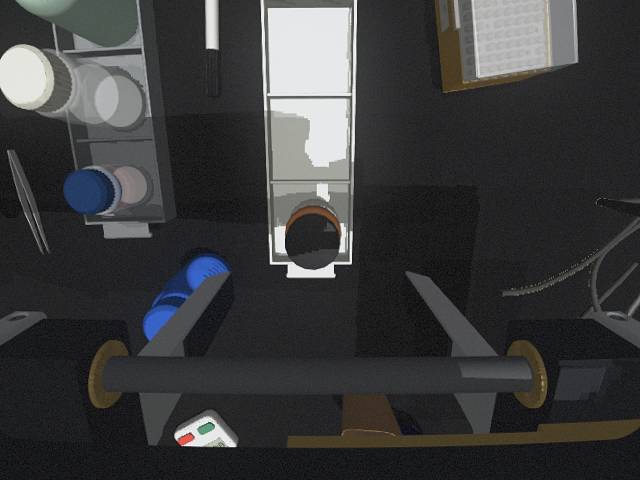

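The lid at (313,241) matches the prediction.

{"fn": "carry_out", "kwargs": {"rows": [[[0.6,-0.16,0.04,0,0,0,1],[1,0,0,0,0,0,1],[1,0,0,0,0,0,1],[1,0,0,0,0,0,1],[0.8,0,0,0,0,0,1]]]}}

```text
time_s: 23.32
tool_pos: [0.6652, -0.1251, 0.1107]
tool_rot: [0.511, 0.489, 0.511, -0.489]
wrist_force: [-0.1, 0.7, -0.3]
gripper_width: 0.999
```

{"fn": "carry_out", "kwargs": {"rows": [[[0,0,0,0,0,0,1],[0,0,0,0,0,0,1]]]}}

```text
time_s: 23.48
tool_pos: [0.6656, -0.1255, 0.1118]
tool_rot: [0.51, 0.489, 0.511, -0.489]
wrist_force: [0.2, 0.3, 0.7]
gripper_width: 0.999
```

{"fn": "carry_out", "kwargs": {"rows": [[[0.4,-0.02,0,0,0,0,1],[0.3,0,0,0,0,0,1],[0,0,0,0,0,0,1],[0,0,0,0,0,0,1]]]}}

```text
time_s: 23.82
tool_pos: [0.6656, -0.1267, 0.0939]
tool_rot: [0.51, 0.489, 0.51, -0.489]
wrist_force: [0.7, -0.5, 0.5]
gripper_width: 1.0
```

{"fn": "carry_out", "kwargs": {"rows": [[[0,0,0,0,0,0,0.4],[0,0,0,0,0,0,-1],[0,0,0,0,0,0,-1],[0,0,0,0,0,0,-1],[0,0,0,0,0,0,-1]]], "force": 30}}

```text
time_s: 24.23
tool_pos: [0.6657, -0.1269, 0.0939]
tool_rot: [0.51, 0.489, 0.51, -0.489]
wrist_force: [-0.2, -1.0, 0.6]
gripper_width: 0.682
```

{"fn": "carry_out", "kwargs": {"rows": [[[0,0,0,0,0,0,-1],[0,0,0,0,0,0,-1],[0,0,0,0,0,0,-1],[0,0,0,0,0,0,-1],[0,0,0,0,0,0,-1]]]}}

```text
time_s: 24.65
tool_pos: [0.6656, -0.1268, 0.0937]
tool_rot: [0.51, 0.489, 0.51, -0.489]
wrist_force: [-0.5, 0.3, -0.1]
gripper_width: 0.505
```

{"fn": "carry_out", "kwargs": {"rows": [[[0,0,0,0,0,0,-1],[0,0,0,0,0,0,-1],[0,0,0,0,0,0,-1]]], "force": 45}}

```text
time_s: 24.9
tool_pos: [0.6656, -0.1268, 0.0937]
tool_rot: [0.51, 0.489, 0.51, -0.489]
wrist_force: [-0.0, -0.4, -0.7]
gripper_width: 0.505
```

{"fn": "carry_out", "kwargs": {"rows": [[[-0.4,0,0,0,0,0,-1],[-0.8,0,0,0,0,0,-1],[-1,0,0,0,0,0,-1],[-1,0,0,0,0,0,-1],[-1,0,0,0,0,0,-1]]]}}

```text
time_s: 25.32
tool_pos: [0.6655, -0.1267, 0.2005]
tool_rot: [0.51, 0.489, 0.51, -0.489]
wrist_force: [1.4, -0.2, -2.9]
gripper_width: 0.504
```

{"fn": "carry_out", "kwargs": {"rows": [[[-1,0,0,0,0,0,-1],[-1,0,-0.4,0,0,0,-1],[-0.8,0,-0.7,0,0,0,-1],[-0.3,0,-1,0,0,0,-1],[0,-0.3,-1,0,0,0,-1]]]}}

```text
time_s: 25.73
tool_pos: [0.6562, -0.049, 0.2794]
tool_rot: [0.511, 0.491, 0.509, -0.489]
wrist_force: [-0.3, 0.7, -2.3]
gripper_width: 0.501
```

{"fn": "carry_out", "kwargs": {"rows": [[[0,-0.3,-1,0,0,0,-1],[0,-0.4,-1,0,0,0,-1],[0,-0.6,-1,-0.01,0,0,-1],[0,-0.8,-1,-0.01,0,0,-1],[0,-0.9,-1,0,0,0,-1]]]}}

```text
time_s: 26.15
tool_pos: [0.5735, 0.0729, 0.2767]
tool_rot: [0.513, 0.487, 0.513, -0.487]
wrist_force: [0.2, 1.2, -1.1]
gripper_width: 0.507
```

Run:
```python
from h import *
plan([.446,.1655,.25],.05); print(ctrl.get_state()["gripper_width"])
```

```text
t 26.15 pos [0.5735 0.0729 0.2767] units now-frame [ 1.067 -4.9   -3.965]
turn [ 0.005 -0.    -0.001] units in goal-frame [ 1.067 -4.909 -3.954]
0.5068441767872288
```

{"fn": "carry_out", "kwargs": {"rows": [[[0,-1,-0.8,0,0,0,-1],[0,-1,-0.8,0,0,0,-1],[0,-1,-0.8,0,0,0,-1],[0.2,-1,-0.8,0,0,0,-1],[0.3,-0.4,-0.3,0,0,0,-1]]]}}

```text
time_s: 26.57
tool_pos: [0.4572, 0.156, 0.265]
tool_rot: [0.514, 0.486, 0.513, -0.486]
wrist_force: [1.1, -0.2, -1.9]
gripper_width: 0.507
```

{"fn": "carry_out", "kwargs": {"rows": [[[0.3,0,0,0,0,0,-1],[0,0,0,0,0,0,-1]]]}}

```text
time_s: 26.73
tool_pos: [0.4595, 0.1532, 0.2557]
tool_rot: [0.513, 0.486, 0.513, -0.487]
wrist_force: [-0.0, -0.1, -1.7]
gripper_width: 0.504
```

Run:
```python
from h import *
plan([.446,.1655,.094],.05); print(ctrl.get_state()["gripper_width"])
s=ctrl.get_state();d=ctrl.snapshot("wrist"); cv2.imwrite("pics/w12.png",d["pixels"][:,:,::-1])
```

```text
t 26.73 pos [0.4595 0.1532 0.2557] units now-frame [ 6.467 -0.508 -0.527]
turn [0.006 0.001 0.001] units in goal-frame [ 6.467 -0.513 -0.52 ]
0.5035793017936757
```

View pics/w12.png

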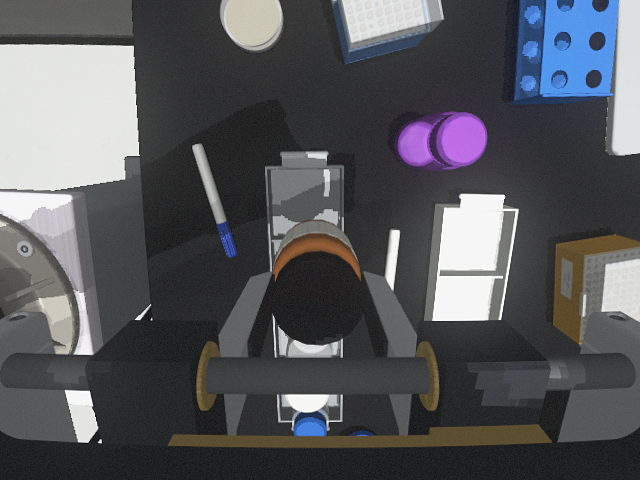

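Run:
```python
from h import *
s=ctrl.get_state();d=ctrl.snapshot("wrist");c=wcam(d,s["tool_pos"],Rt(s))
print(onz(c,[(265,167),(344,166)],.032).round(4))
print(onz(c,[(317,302)],s["tool_pos"][2]+.004).round(4), np.round(s["tool_pos"],4))
```

```text
[[0.3998 0.2055 0.032 ]
 [0.487  0.2112 0.032 ]]
[[0.4607 0.1523 0.2602]] [0.4602 0.1528 0.2562]
```

{"fn": "carry_out", "kwargs": {"rows": [[[0,-0.55,-0.5,0,0,0,-1],[0.9,0,0,0,0,0,-1],[1,0,0,0,0,0,-1],[1,0,0,0,0,0,-1],[0.5,0,0,0,0,0,-1]]]}}

```text
time_s: 27.25
tool_pos: [0.4456, 0.1641, 0.1691]
tool_rot: [0.512, 0.487, 0.513, -0.488]
wrist_force: [-0.0, -0.0, -2.7]
gripper_width: 0.505
```

{"fn": "carry_out", "kwargs": {"rows": [[[0,0,0,0,0,0,-1],[0,0,0,0,0,0,-1]]]}}

```text
time_s: 27.42
tool_pos: [0.4461, 0.1648, 0.1713]
tool_rot: [0.512, 0.487, 0.513, -0.487]
wrist_force: [0.5, -1.1, -0.0]
gripper_width: 0.505
```

{"fn": "carry_out", "kwargs": {"rows": [[[0.8,0,0,0,0,0,-1],[0.9,0,0,0,0,0,-1],[0.7,0,0,0,0,0,-1],[0.3,0,0,0,0,0,-1],[0.1,0,0,0,0,0,-1]]]}}

```text
time_s: 27.83
tool_pos: [0.446, 0.165, 0.1012]
tool_rot: [0.513, 0.487, 0.513, -0.487]
wrist_force: [-0.4, -0.3, -1.9]
gripper_width: 0.503
```

{"fn": "carry_out", "kwargs": {"rows": [[[0.05,0,0,0,0,0,-1],[0,0,0,0,0,0,-1]]]}}

```text
time_s: 28.0
tool_pos: [0.4463, 0.1654, 0.101]
tool_rot: [0.513, 0.487, 0.513, -0.486]
wrist_force: [0.5, 0.9, -1.5]
gripper_width: 0.501
```

{"fn": "carry_out", "kwargs": {"rows": [[[0.15,0,0,0,0,0,-1],[0.08,0,0,0,0,0,-1],[0,0,0,0,0,0,-1]]]}}

```text
time_s: 28.25
tool_pos: [0.4457, 0.1651, 0.0943]
tool_rot: [0.513, 0.487, 0.513, -0.487]
wrist_force: [-0.0, 0.0, -0.7]
gripper_width: 0.505
```

{"fn": "carry_out", "kwargs": {"rows": [[[0.05,0,0,0,0,0,-1],[0,0,0,0,0,0,-1],[0,0,0,0,0,0,-1]]]}}

```text
time_s: 28.5
tool_pos: [0.4458, 0.1654, 0.0936]
tool_rot: [0.513, 0.487, 0.513, -0.487]
wrist_force: [-2.1, -0.6, 8.8]
gripper_width: 0.505
```

Contact; release and retreat upward.

{"fn": "carry_out", "kwargs": {"rows": [[[0,0,0,0,0,0,0.2],[0,0,0,0,0,0,0.4],[0,0,0,0,0,0,0.7],[0,0,0,0,0,0,1],[0,0,0,0,0,0,1]]]}}

```text
time_s: 28.92
tool_pos: [0.4456, 0.1652, 0.093]
tool_rot: [0.513, 0.487, 0.513, -0.487]
wrist_force: [0.5, 0.4, -0.5]
gripper_width: 0.825
```

{"fn": "carry_out", "kwargs": {"rows": [[[0,0,0,0,0,0,1],[0,0,0,0,0,0,1],[-0.8,0,0,0,0,0,1],[-1,0,0,0,0,0,1],[-1,0,0,0,0,0,1]]]}}

```text
time_s: 29.33
tool_pos: [0.445, 0.1652, 0.1635]
tool_rot: [0.513, 0.486, 0.513, -0.487]
wrist_force: [1.4, -0.4, 0.1]
gripper_width: 0.997
```

{"fn": "carry_out", "kwargs": {"rows": [[[-1,0,0,0,0,0,1],[-1,0,0,0,0,0,1],[-0.5,0.8,0,0,0,0,1],[0,0.8,0,0,0,0,1],[0,0.8,0,0,0,0,1]]]}}

```text
time_s: 29.75
tool_pos: [0.5068, 0.1682, 0.2268]
tool_rot: [0.513, 0.488, 0.512, -0.486]
wrist_force: [-0.7, -0.2, 0.3]
gripper_width: 0.999
```

{"fn": "carry_out", "kwargs": {"rows": [[[0,0.5,0,0,0,0,1],[0,0,0,0,0,0,1],[0,0,0,0,0,0,1]]]}}

```text
time_s: 30.0
tool_pos: [0.5176, 0.1691, 0.2249]
tool_rot: [0.512, 0.487, 0.513, -0.487]
wrist_force: [-0.0, 0.3, -0.2]
gripper_width: 1.0
```

Run:
```python
from h import *
s=ctrl.get_state(); print(s["time_s"],s["tool_pos"])
d=ctrl.snapshot("scene"); b=ctrl.snapshot("side")
a=cv2.resize(d["pixels"][160:400,180:450,::-1],(400,356)); e=cv2.resize(b["pixels"][160:400,180:450,::-1],(400,356))
cv2.imwrite("pics/fin.png",np.hstack([a,e])); cv2.imwrite("pics/finw.png",ctrl.snapshot("wrist")["pixels"][:,:,::-1])
```

```text
30.0 [0.51755122 0.16905516 0.22489597]
```

View pics/fin.png

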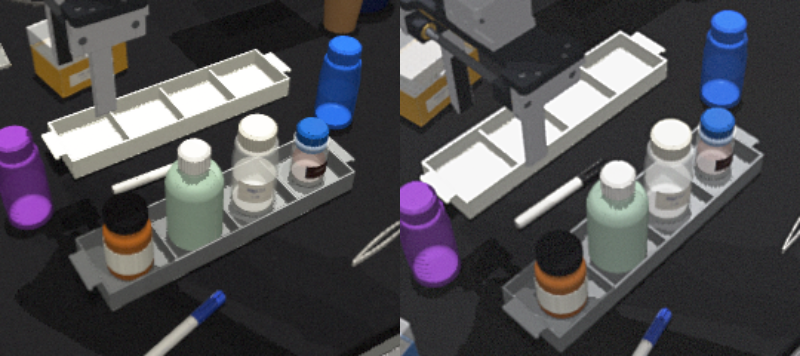

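View pics/finw.png

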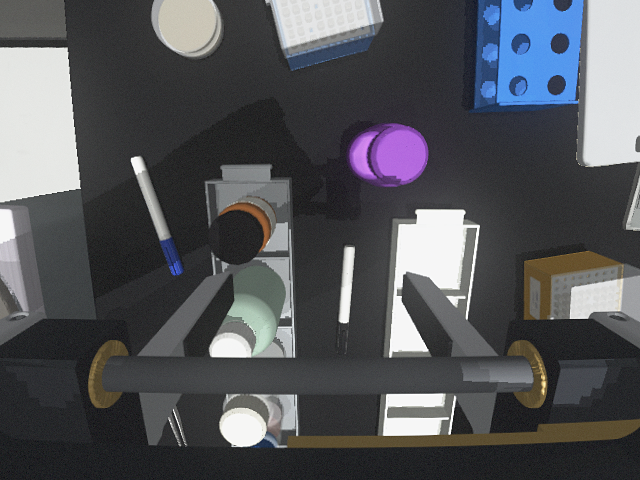

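All four stand upright in the grey rack, in the order amber, wash, white, small from the left. The gripper is clear, the white rack is empty and the look-alikes haven't moved.

```bash
python3 -c "
from plant import ctrl
print(ctrl.job_done())"
```

```text
the job is handed in; nothing more can be done
None
```

I moved all four bottles into the grey rack one at a time, each straight into its own compartment, and handed the job in at about 30 s of the 96 s allowed. From the left they now stand amber jar, wash bottle, white-cap bottle and small bottle, which is the reverse of how they started.

- **Standing:** the last scene and side pictures show all four upright in their compartments. Each release came only after a light floor contact, about 8 to 18 N at the wrist.
- **Surroundings:** the white rack is empty, the blue and purple look-alikes are where they were, and the gripper was open and clear of everything at hand-in.
- **Disagreements:** camera estimates differed by up to about 5 mm, and one corner of the white rack was read wrongly at first. I corrected each grasp and placing with the wrist camera.
- **Cap widths:** the white cap and wash cap read about 2 mm narrower in the jaws than specified. Neither slipped in the carry.

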